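# Put the mandoline away safely: dial to zero, blade insert into its caddy slot

## Task

The plums are sliced, so make the mandoline safe to put away: turn the black thickness dial on the slicer all the way back to its zero stop, and move the orange blade insert from the drying rack into the empty middle slot of the grey storage caddy, grip tab up. Lower it in rather than letting it drop, until it stands upright on the bottom of the slot, and let go. Leave the other inserts and the little board in the rack where they are.

Things in the scene. Friction and masses are not known exactly. Their poses are not given: they have to be found in the camera images.
- insert: Orange blade insert: flat rigid slab 9 mm thick (x), 100 mm wide (y), 120 mm tall (z), about 90 g. Lower 80 mm: full-width frame with steel blade; above, centred: a grip tab 60 mm wide, 40 mm tall, also 9 mm thick, to pinch across the 9 mm. Origin: centre of its underside. Starts upright on the rack's tray between two wire hoops, may lean slightly. Front and back are alike.
- rack: Fixed white drying rack, tray 170 (x) x 130 (y) mm, floor 10 mm above the table, rim 20 mm. Two pairs of steel wire hoops along y, tops 62 mm above the table, centred at x = -38 and +38 mm, each with a 13 mm gap. The insert stands in one pair, a board in the other (varies). Origin: underside centre. Rack, caddy and slicer stand side by side in any order.
- board: Small wooden board, 10 (x) x 95 (y) x 125 (z) mm, standing upright in the rack's other pair of hoops. Origin: centre of its underside. To be left alone.
- caddy: Fixed grey storage caddy 150 (x) x 124 (y) x 78 mm high with three upright slots side by side, 54 mm apart along its x; each slot is long along y. Origin: underside centre.
- slot (a point): Floor centre of the caddy's empty middle slot, 8 mm above the table, 70 mm below the mouth; axes as the caddy's. The slot is 11.5 mm wide (x), 104 mm long (y), mouth bevelled at 45 degrees by 4 mm all round. A seated insert has its origin here, its x along the slot's x (either way round), and stands 50 mm out of the mouth.
- insert_green: Green insert of the same size and shape as the orange one, standing in the caddy slot at x = -54 mm; 45 mm free space between its face and a seated orange insert. Loose in its slot. To be left alone.
- insert_blue: Blue insert, the same, in the caddy slot at x = +54 mm. To be left alone.
- slicer: Fixed white mandoline lying flat, 310 mm long (x, orange loop handle at -x, steel deck at +x), 115 mm wide, its top 34 mm above the table. Origin: on the table under its middle, 70 mm in +x of the dial's axis.
- dial (a joint): Angle of the black thickness dial, rad; 0 = zero stop (pointer at the red mark, towards the handle), grows clockwise seen from above, up to 3.0. So turn it counter-clockwise seen from above to bring it to zero. Light friction, 0.03 N m, stays where it is left, hard stop at 0.
- dial_grip (a point): On the dial's upright axis, 71 mm above the table, at grip height. The dial has an upright bar 42 mm long (along this point's x, which turns with the dial), 14 mm wide (y), top 78 mm above the table, on a 44 mm disc whose top is 48 mm above the table. A white pointer line is on the -x half of the bar. Pinch across the 14 mm.

How it is judged:
At the end, for the whole second after the job is handed in: The dial is within 0.08 rad of its zero stop; the orange insert stands at rest on the floor of the caddy's middle slot: origin within 3 mm (slot x), 6 mm (slot y) and 4 mm (height) of the slot's floor centre, within 0.07 rad of upright with the tab up, faces within 0.1 rad of the slot's (value of joint dial below 0.08 rad and x of insert in the frame of slot between -0.003 and 0.003 m and y of insert in the frame of slot between -0.006 and 0.006 m and z of insert in the frame of slot between -0.004 and 0.004 m and angle between insert's own z axis and vertical below 0.07 rad and angle between the x axis of insert and the x axis of slot, either way round below 0.1 rad and linear speed of insert below 0.02 m/s); the robot touches nothing.
It fails at once if the orange insert drops into the slot: it moves faster than 0.45 m/s while it is inside the slot's mouth (horizontal distance between insert and slot below 0.015 m and z of insert in the frame of slot below 0.068 m and linear speed of insert above 0.45 m/s).
It fails at once if the green or blue insert is shifted or pulled up by more than 15 mm (distance of any of insert_green, insert_blue from where it was at the start of the episode above 0.015 m).
It fails at once if the little board is moved more than 25 mm or tipped by more than 0.4 rad (distance of board from where it was at the start of the episode above 0.025 m or angle between board's own z axis and vertical above 0.4 rad).
It also fails if it takes over 72 s, if anything falls off the work surface, if the arm or the gripper's body presses on something with over 40 N, if the wrist force passes 120 N, or if a joint passes its speed limit or range.

## Robot

A 6-joint arm with a two-finger parallel gripper is mounted at the origin on the work surface. World frame = base frame: x ahead of the robot, y to its left, z up, the work surface at z = 0. Lengths are in m, angles in rad, forces in N, time in s.
With the tool pointing down it reaches from about 0.325 to 0.85 m from the base axis. Payload 4.4 kg.
Tool frame: the origin (TCP) lies midway between the tips of the shut fingers; the grasp point (between the pads) lies 19 mm behind it; z points along the fingers, y is the direction in which the jaws open and shut (so a half turn about z gives the same grasp; the last joint's range is limited). The gripper opens to 94 mm and grips with 3 to 60 N. Pads are 16 mm wide; open, the fingers measure 119 mm over their backs; the gripper's body (75 mm by 177 mm) begins 78 mm behind the grasp point.
Start: joints at [0.952, 0.207, 1.542, -0, 1.393, -0.15], TCP at [0.26, 0.513, 0.205] pointing down, gripper open.
Joint ranges: [-2.73, 2.73], [-0.86, 2.22], [0.23, 2.46], [-1.11, 4.25], [0.08, 2.63], [-2.82, 2.82]. Speed limits (rad/s): [2.79, 2.79, 3.14, 3.14, 3.14, 3.14].

## Interface

Orientations are given as a unit quaternion [x, y, z, w].
In Python, from station import robot gives the robot as it stands. The module is installed in compiled form; this text tells all that it offers.
- The arm moves only by the shell command python3 -m pendant 'ROWS' [FORCE]. ROWS is text: rows parted by semicolons, each of 7 numbers parted by spaces: the shift along the tool's x, y, z in m, then the turn, a rotation vector about the tool's x, y, z in rad, then the finger opening in m, from 0 to 0.094. In form: dx dy dz rx ry rz hand; .... A call has 1 to 5 rows; each row shifts and turns the pose as measured when the row begins, along the tool's axes as they then stand; what a row does not reach is not made up. A row lasts 1/10 s, in which the tool goes at most 50 mm and 8.59 degrees, less where a joint would pass 70% of its speed; a pose out of reach is approached as far as the arm can. A call is refused whole if a number of a shift passes 0.05 or a number of a turn 0.15, either way. A call with a gripper value outside its range is refused whole. The fingers move at their own pace and stop on an object; FORCE is the grip in N (left out, the last holds). Time passes only in rows, so rows that do not move let the fingers close. It gives the time, the measured TCP pose, the force and the opening at its end, in the units of the state.
- robot.sense(): the state, without advancing time (a new reading comes with each control period).
- robot.grab_frame(name): name is "scene" or "top" or "wrist"; returns a dict with "img" (420x560x3 uint8, red, green, blue), "fx", "fy", "cx", "cy" (pixels), "world_from_camera" (4x4, takes a point from camera to world coordinates). Camera axes: x right, y up, looking along -z (the intrinsics and any distortion apply to the point x, -y, -z); pixel columns grow to the right and rows downward; lengths in m; the calibration is good to about 2 mm. A picture is of the moment at which its call begins. There is no depth.
- robot.hand_in(): hands the job in, once; it reports no verdict.
Trained networks look in a picture, given as the dict that the camera call returned (one of the last four; its "shot" number tells which), for a name from the list of things; names that differ only in an ending like _2 or _b are one class to them, and where a whole thing is asked for, a point or a joint stands for the part that bears it (a point fixed in the world has none). Each returns a list of dicts, best first, with "p" (0 to 1); they miss things now and then, are a little off and sometimes report something else, mostly with a low value. They report only what shows in the picture. A call takes as long as a camera call.
- robot.boxes_of(picture, label): "at" ([column, row] in pixels, amid what is visible of it).
- robot.cut_out(picture, label): "region" (420x560 bool, what is visible of it) and "at" ([column, row] in pixels, amid what is visible of it).
The state is a dict: "t": time; "qpos": joint angles; "joint_velocities": joint speeds; "tau": joint torques, N m; "tcp_pos": TCP position; "ee_rot": TCP orientation; "wrist_force": force on the tool from outside, world axes, zero at the start; "wrist_torque": the same for the moment, N m; "gripper_width": finger opening in m.
Only numpy, scipy, OpenCV 4.12 (cv2) and the standard library are available. Lean on these libraries where they do the work, as an engineer would, in place of code of your own. Each camera call takes 0.05 s, during which the arm holds its last target. There are 200 camera calls.

## Working session

There is one attempt and no reset: what is moved stays moved. The work goes in short steps, Python scripts to look and compute and a shell command to move; the robot and the scene stay as the last step left them, time stands still between calls to the robot, and variables do not carry over. Pictures are saved under pics/ and viewed, about 8 in all and at most 12, crops included, and the job is handed in when it is done.

```bash
mkdir -p pics; cat > h.py <<'E'
import numpy as np,cv2
from station import robot
def ray(f,uv):
    T=np.array(f["world_from_camera"]);u,v=uv
    d=T[:3,:3]@np.array([(u-f["cx"])/f["fx"],-(v-f["cy"])/f["fy"],-1.]);return T[:3,3],d
def atz(f,uv,z):
    o,d=ray(f,uv);return o+d*(z-o[2])/d[2]
def proj(f,p):
    T=np.array(f["world_from_camera"]);c=T[:3,:3].T@(np.array(p)-T[:3,3])
    return np.array([f["cx"]+f["fx"]*c[0]/-c[2],f["cy"]-f["fy"]*c[1]/-c[2]])
def save(f,n,crop=None,s=1):
    im=f["img"][:,:,::-1]
    if crop: a,b,c,d=crop;im=im[b:d,a:c]
    cv2.imwrite("pics/"+n,cv2.resize(im,None,fx=s,fy=s,interpolation=cv2.INTER_CUBIC))
E
python3 - <<'E'
from h import *
fs={n:robot.grab_frame(n) for n in("top","scene")}
cv2.imwrite("pics/a.png",np.vstack([fs[n]["img"][:,:,::-1] for n in fs])[:, :])
save(fs["top"],"top.png",s=1.42);save(fs["scene"],"scene.png",s=1.42)
for n,f in fs.items():
    print(n,[k for k in f],np.round(f["world_from_camera"],3).tolist(),f["fx"])
    for l in ["insert","board","rack","caddy","insert_green","insert_blue","slicer","dial"]:
        for r in robot.cut_out(f,l)[:2]:
            c=np.argwhere(r["region"])[:,::-1].astype(np.float32)
            print(l,round(r["p"],2),np.round(r["at"]),len(c),cv2.minAreaRect(c) if len(c) else "")
print(robot.sense())
E
```

```text
top ['img', 'fx', 'fy', 'cx', 'cy', 'world_from_camera', 'shot'] [[-0.012, 0.994, -0.104, 0.462], [-1.0, -0.015, -0.025, 0.006], [-0.026, 0.104, 0.994, 0.927], [0.0, 0.0, 0.0, 1.0]] 458.4553184724211
insert 0.83 [296. 213.] 478 ((296.014404296875, 210.61163330078125), (54.11104965209961, 9.882113456726074), 2.12109637260437)
board 0.89 [298. 251.] 321 ((294.001708984375, 251.9583740234375), (54.11970520019531, 6.161320209503174), 2.385944128036499)
rack 0.89 [298. 237.] 5011 ((294.5896301269531, 234.05467224121094), (67.29090881347656, 87.04995727539062), 2.337306022644043)
rack 0.59 [445. 166.] 574 ((441.8799743652344, 161.33999633789062), (55.57859802246094, 12.869343757629395), 8.130102157592773)
caddy 0.63 [433. 198.] 5294 ((433.9721984863281, 194.31695556640625), (77.08699798583984, 84.56427001953125), 7.305758953094482)
insert_green 0.68 [438. 224.] 460 ((435.5999755859375, 220.29998779296875), (57.27565383911133, 9.192388534545898), 8.13010311126709)
insert_blue 0.98 [444. 160.] 608 ((442.2621765136719, 161.64024353027344), (56.54094696044922, 13.141352653503418), 6.3401918411
[... 1555 characters left out ...]
30.963756561279297)
{'t': 0.9, 'qpos': array([ 9.51503567e-01,  2.06556168e-01,  1.54149084e+00,  2.65928645e-05,
        1.39350748e+00, -1.50481679e-01]), 'joint_velocities': array([ 0.00074995,  0.00142289,  0.00015866,  0.00056432, -0.00092553,
       -0.00158124]), 'tau': array([-8.85354621e-04, -3.70875692e+01, -2.81768936e+01,  6.97242608e-02,
        2.74394330e-02, -1.37613986e-05]), 'tcp_pos': array([0.25979767, 0.51297193, 0.20547594]), 'ee_rot': array([ 2.32267104e-01,  9.72652040e-01,  2.26008968e-05, -4.96574022e-06]), 'wrist_force': array([-0.06465087,  0.08764439, -0.19613251]), 'wrist_torque': array([0.00501057, 0.02304738, 0.03116427]), 'gripper_width': 0.09375117946139407}
```

View pics/top.png

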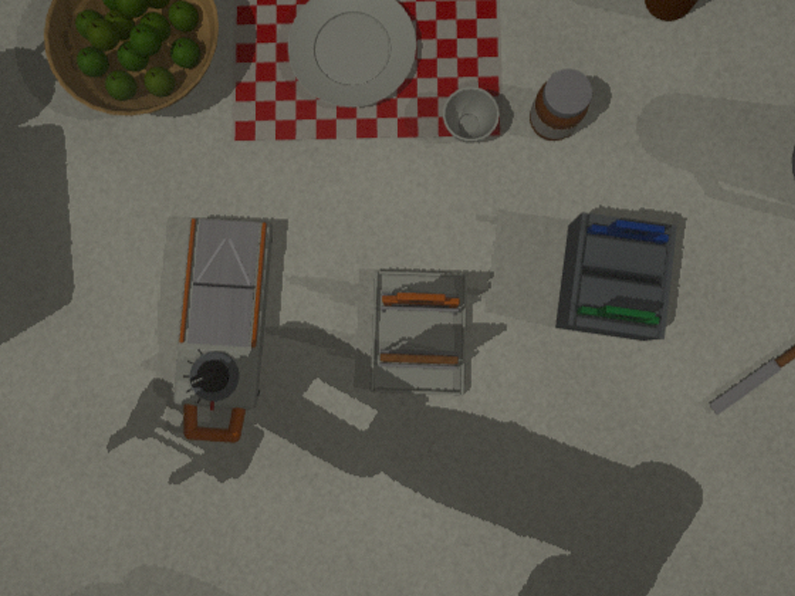

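View pics/scene.png

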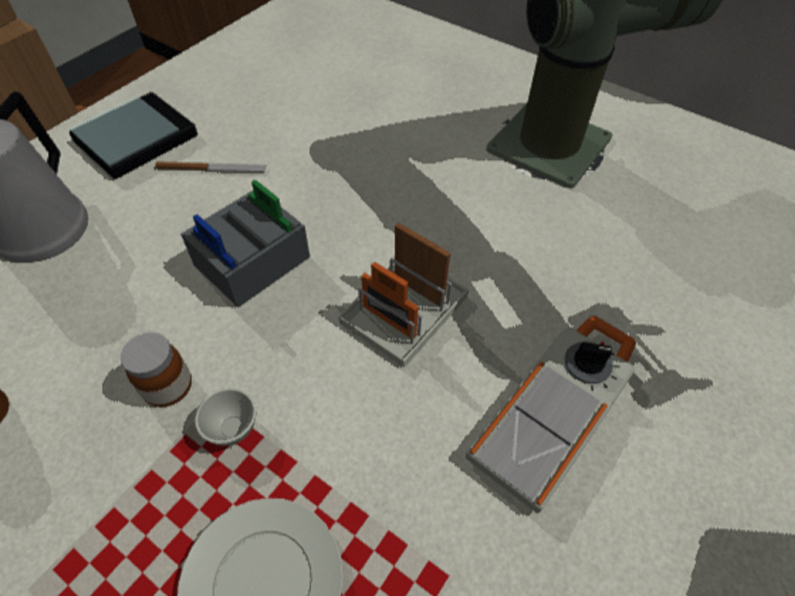

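The top view shows the slicer on the left with the dial at about (147,264), the rack in the middle with the orange insert at (296,211) and the board at (294,252), and the caddy on the right at about (434,194). The scene view agrees, and the middle slot is empty.

```bash
python3 - <<'E'
from h import *
f=robot.grab_frame("top")
def reg(l):
    r=robot.cut_out(f,l)[0];return np.argwhere(r["region"])[:,::-1].astype(np.float32),r["at"]
for l,z in [("dial",.055),("insert",.10),("board",.125),("insert_green",.115),("insert_blue",.115),("rack",.02),("caddy",.078),("slicer",.034)]:
    c,at=reg(l)
    P=np.array([atz(f,p,z)[:2] for p in c]).astype(np.float32)
    r=cv2.minAreaRect(P*1000)
    print(l,np.round(P.mean(0),4),r)
a=f["img"][235:300,110:185,::-1];b=f["img"][140:245,385:485,::-1]
A=cv2.resize(a,(390,338),interpolation=2);B=cv2.resize(b,(390,410),interpolation=2)
cv2.imwrite("pics/c1.png",np.hstack([np.vstack([A,np.zeros((72,390,3),np.uint8)]),B])*1)
E
```

```text
dial [0.4518 0.2794] ((452.60052490234375, 281.5732421875), (50.04477310180664, 39.7248420715332), 89.36190032958984)
insert [ 0.5457 -0.006 ] ((547.1764526367188, -3.168609619140625), (98.05178833007812, 21.395885467529297), 83.61717224121094)Traceback (most recent call last):
  File "<stdin>", line 6, in <module>
  File "<stdin>", line 4, in reg
IndexError: list index out of range
```

```bash
python3 -m pendant '-0.046 -0.02 0 0 0 0 0.094;-0.046 -0.02 0 0 0 0 0.094;-0.046 -0.02 0 0 0 0 0.094;-0.046 -0.02 0 0 0 0 0.094;-0.046 -0.02 0 0 0 0 0.094'
python3 -m pendant '0 0 0 0 0 0 0.094;0 0 0 0 0 0 0.094'
python3 - <<'E'
from h import *
f=robot.grab_frame("wrist");save(f,"w1.png")
for l in ("dial","slicer"):print([(r["p"],r["at"]) for r in robot.boxes_of(f,l)[:2]])
t=robot.grab_frame("top")
for l,z in [("dial",.055),("insert",.10),("board",.125),("insert_green",.115),("insert_blue",.115),("rack",.02),("caddy",.078),("slicer",.034)]:
    q=robot.cut_out(t,l)
    if not q: print(l,"none");continue
    c=np.argwhere(q[0]["region"])[:,::-1].astype(np.float32)
    P=np.array([atz(t,p,z)[:2] for p in c]).astype(np.float32)
    print(l,q[0]["p"],np.round(P.mean(0),4),cv2.minAreaRect(P*1000))
print(f["world_from_camera"].round(3).tolist())
E
```

```text
t: 1.6
tcp_pos: [0.4194, 0.3228, 0.2057]
ee_rot: [0.225, 0.974, 0.002, 0.0]
wrist_force: [0.5, 0.7, 0.1]
gripper_width: 0.0937
t: 1.8
tcp_pos: [0.4236, 0.3178, 0.206]
ee_rot: [0.23, 0.973, 0.002, 0.001]
wrist_force: [-0.6, -0.2, 0.3]
gripper_width: 0.0943
[]
[(0.8, [279.3, 258.9])]
dial 0.89 [0.4517 0.2791] ((452.59930419921875, 281.56756591796875), (49.93418502807617, 39.72256851196289), 89.36205291748047)
insert 0.57 [ 0.5458 -0.0025] ((546.199951171875, -2.897388458251953), (97.8551254272461, 18.234996795654297), 89.13619995117188)
board 0.65 [0.4718 0.0006] ((471.8973388671875, 0.26093292236328125), (94.02383422851562, 10.422060012817383), 89.27794647216797)
insert_green 0.72 [ 0.5234 -0.2514] ((524.6089477539062, -248.11407470703125), (99.91969299316406, 19.319150924682617), 80.94902801513672)
insert_blue 0.63 [ 0.6274 -0.2691] ((629.015869140625, -265.0862121582031), (99.39330291748047, 21.591228485107422), 80.47200775146484)
rack 0.87 [ 5.077e-01 -1.000e-04] ((510.29998779296875, -0.40920257568359375), (130.3935089111328, 169.5997772216797), 86.56541442871094)
caddy 0.66 [ 0.5712 -0.2565] ((575.5755004882812, -259.4124755859375), (141.02716064453125, 157.9693603515625), 80.95431518554688)
slicer none
[[0.448, -0.867, -0.219, 0.361], [0.894, 0.436, 0.105, 0.349], [0.005, -0.243, 0.97, 0.385], [0.0, 0.0, 0.0, 1.0]]
```

View pics/w1.png

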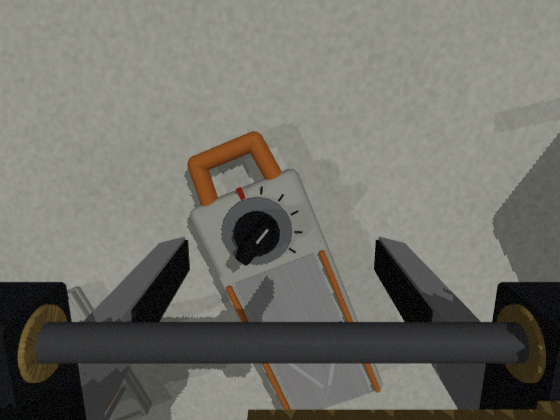

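```bash
python3 - <<'E'
from h import *
f=robot.grab_frame("wrist")
c=np.clip(f["img"].astype(float)**.6*9.2,0,255).astype(np.uint8);f["img"]=c;save(f,"w2.png",(205,170,310,280),6)
t=robot.grab_frame("top");t["img"]=np.clip(t["img"].astype(float)**.6*9.2,0,255).astype(np.uint8)
save(t,"t2.png",(385,140,485,245),5)
for z,uv in((.048,(257,231)),(.034,(241,194))):print(atz(f,uv,z))
E
```

```text
[0.4473195  0.28295741 0.048     ]
[0.41138684 0.28347069 0.034     ]
```

View pics/w2.png

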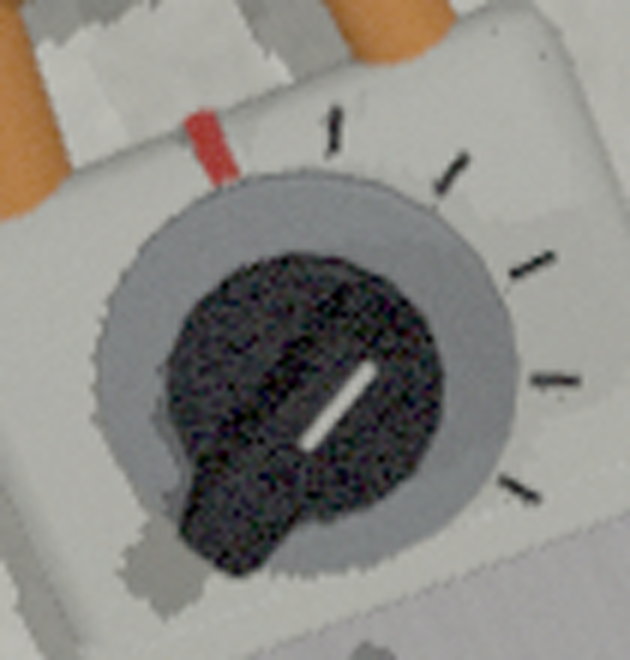

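View pics/t2.png

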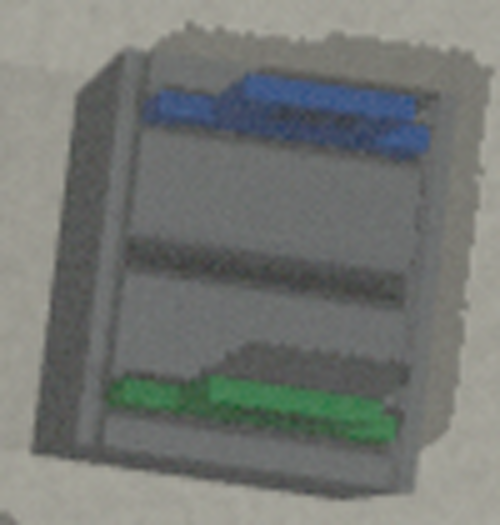

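```bash
python3 - <<'E'
from h import *
f=robot.grab_frame("wrist");t=robot.grab_frame("top")
W=lambda p,z:atz(f,(205+p[0]/6,170+p[1]/6),z)
T=lambda p,z:atz(t,(385+p[0]/5,140+p[1]/5),z)
c=W((307,375),.048);d=W((370,370),.078)-W((305,445),.078);r=W((200,115),.034)-W((228,180),.034)
an=lambda v:np.arctan2(v[1],v[0])
print("centre",c,"line start",W((305,445),.078),"end",W((370,370),.078),"angs",an(d),an(r),an(W((200,115),.034)-c))
print("top c proj",proj(f,[c[0],c[1],.078]))
print("slot",T((265,272),.076),T((125,250),.076),T((405,290),.076), an(T((125,250),.076)-T((405,290),.076)))
s=robot.sense();q=s["ee_rot"];tx=np.array([2*q[0]**2-1,2*q[0]*q[1]]);ty=np.array([2*q[0]*q[1],2*q[1]**2-1])
print("tool",an(tx),"to dial in tool",(c[:2]-s["tcp_pos"][:2])@tx,(c[:2]-s["tcp_pos"][:2])@ty,s["tcp_pos"])
E
```

```text
centre [0.4484258  0.28137202 0.048     ] line start [0.44976887 0.28240174 0.078     ] end [0.44387603 0.29586274 0.078     ] angs 1.9834346600931752 3.055815674666908 3.0979874831793404
top c proj [254.0513908  243.35137362]
slot [ 0.57572366 -0.26729623  0.076     ] [ 0.58479954 -0.21601329  0.076     ] [ 0.56818787 -0.31839363  0.076     ] 1.409943595922369
tool 2.680071632950486 to dial in tool -0.03933740177574705 -0.022026737699494033 [0.42301289 0.31861189 0.20593655]
```

```bash
python3 -m pendant '-0.039 -0.022 0 0 0 0 0.05;0 0 0 0 0 0.14 0.05;0 0 0 0 0 0.14 0.05;0 0 0 0 0 0.14 0.05;0 0 0 0 0 0.14 0.05'
python3 -m pendant '0 0 0 0 0 0.14 0.05;0 0 0 0 0 0 0.05'
python3 - <<'E'
from h import *
s=robot.sense();q=s["ee_rot"];tx=np.array([q[0]**2-q[1]**2,2*q[0]*q[1]]);ty=np.array([tx[1],-tx[0]])
d=np.array([.449,.282])-s["tcp_pos"][:2];print(d@tx,d@ty,"rz",np.arctan2(tx[1],tx[0])-1.983,s["tcp_pos"],q)
E
```

```text
t: 3.1
tcp_pos: [0.4497, 0.2799, 0.2061]
ee_rot: [0.498, 0.867, 0.002, 0.001]
wrist_force: [-0.4, 0.8, -0.0]
gripper_width: 0.0572
t: 3.3
tcp_pos: [0.45, 0.2795, 0.2061]
ee_rot: [0.56, 0.828, 0.002, 0.001]
wrist_force: [0.0, 1.4, -0.4]
gripper_width: 0.05
0.0026592991243707103 2.854714612204003e-05 rz -0.031090539665626027 [0.44996264 0.27952087 0.20610004] [0.56037587 0.82823477 0.00227523 0.00092803]
```

```bash
python3 -m pendant '0.003 0 0.05 0 0 -0.03 0.05;0 0 0.05 0 0 0 0.05;0 0 0.03 0 0 0 0.05;0 0 0.01 0 0 0 0.05;0 0 0.006 0 0 0 0.05' && python3 -m pendant '0 0 0.002 0 0 0 0.05'
python3 - <<'E'
from h import *
f=robot.grab_frame("wrist");f["img"]=np.clip(f["img"].astype(float)**.6*9.2,0,255).astype(np.uint8);save(f,"w3.png")
E
```

```text
t: 3.8
tcp_pos: [0.4547, 0.2848, 0.0605]
ee_rot: [0.541, 0.841, 0.007, 0.004]
wrist_force: [1.1, -0.0, 0.9]
gripper_width: 0.0503
t: 3.9
tcp_pos: [0.4548, 0.2848, 0.0585]
ee_rot: [0.541, 0.841, 0.007, 0.004]
wrist_force: [0.2, -0.2, -0.4]
gripper_width: 0.0496
```

View pics/w3.png

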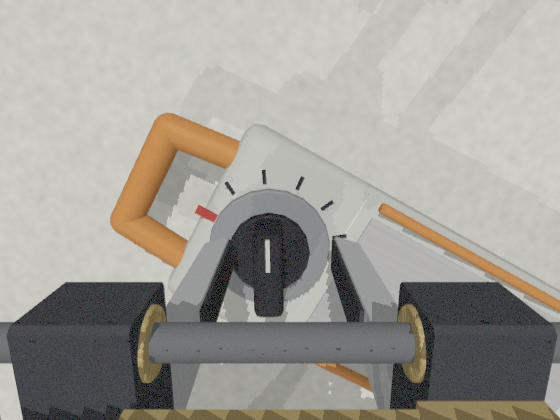

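```bash
python3 -m pendant '0 -0.0065 0.003 0.016 0 0 0.05;0 0 0.001 0 0 0 0.012;0 0 0 0 0 0 0.012;0 0 0 0 0 0 0.012;0 0 0 0 0 0 0.012' 15
```

```text
t: 4.45
tcp_pos: [0.4524, 0.2836, 0.0598]
ee_rot: [0.541, 0.841, 0.004, 0.002]
wrist_force: [-6.6, -2.8, 2.3]
gripper_width: 0.0212
```

```bash
python3 -m pendant '0 -0.003 0 0 0 0 0.008;0 0 0 0 0 0 0.008;0 0 0 0 0 0 0.008' 15
```

```text
t: 4.75
tcp_pos: [0.4488, 0.2821, 0.0598]
ee_rot: [0.54, 0.841, 0.003, 0.002]
wrist_force: [-0.6, -1.0, 0.8]
gripper_width: 0.0135
```

```bash
python3 -m pendant '0 0 0 0 0 0 0.026;0 0 0.006 0 0 0 0.026;0 0 0.002 0 0 0 0.026;0 0 0 0 0 0 0.008;0 0 0 0 0 0 0.008' 15; python3 -m pendant '0 0 0 0 0 0 0.008;0 0 0 0 0 -0.1 0.008;0 0 0 0 0 -0.14 0.008' 20
```

```text
t: 5.25
tcp_pos: [0.4488, 0.282, 0.051]
ee_rot: [0.54, 0.841, 0.003, 0.002]
wrist_force: [-2.2, -1.1, 11.3]
gripper_width: 0.0141
t: 5.55
tcp_pos: [0.4481, 0.2816, 0.0511]
ee_rot: [0.433, 0.902, 0.002, 0.001]
wrist_force: [-1.4, -1.3, 2.2]
gripper_width: 0.0139
```

```bash
python3 -m pendant '0 0 0 0 0 -0.14 0.008;0 0 0 0 0 -0.14 0.008;0 0 0 0 0 -0.14 0.008;0 0 0 0 0 -0.14 0.008;0 0 0 0 0 -0.14 0.008' 20; python3 -c "
from h import *
s=robot.sense();q=s['ee_rot'];print(2*np.arctan2(q[1],q[0]),s['wrist_torque'])"; python3 -m pendant '0 0 0 0 0 -0.06 0.008;0 0 0 0 0 0 0.008' ;python3 -c "
from h import *
s=robot.sense();q=s['ee_rot'];print(2*np.arctan2(q[1],q[0]),s['wrist_torque'])"
```

```text
t: 6.05
tcp_pos: [0.4465, 0.2791, 0.0511]
ee_rot: [0.082, 0.997, -0.001, 0.0]
wrist_force: [-1.0, -1.3, 1.3]
gripper_width: 0.0139
2.9768626470353072 [-0.31569432  0.11660757 -0.04575228]
t: 6.25
tcp_pos: [0.4465, 0.2788, 0.0511]
ee_rot: [0.051, 0.999, -0.001, 0.0]
wrist_force: [-1.0, -0.1, -0.3]
gripper_width: 0.0139
3.040421132280979 [0.14411897 0.13309658 0.0024649 ]
```

```bash
for i in 1; do python3 -m pendant '0.001 0.001 0 0 0 -0.04 0.008;0 0 0 0 0 0 0.008' ;python3 -c "
from h import *
s=robot.sense();q=s['ee_rot'];print(2*np.arctan2(q[1],q[0]),s['wrist_torque'])"; python3 -m pendant '0 0 0 0 0 -0.05 0.008;0 0 0 0 0 -0.05 0.008' ;python3 -c "
from h import *
s=robot.sense();q=s['ee_rot'];print(2*np.arctan2(q[1],q[0]),s['wrist_torque'])"; done
```

```text
t: 6.45
tcp_pos: [0.4465, 0.2787, 0.0511]
ee_rot: [0.032, 0.999, -0.002, 0.001]
wrist_force: [-1.0, 0.2, 0.4]
gripper_width: 0.0141
3.077774926956173 [ 0.36210335  0.34468212 -0.34617271]
t: 6.65
tcp_pos: [0.4461, 0.2787, 0.051]
ee_rot: [-0.016, 1.0, -0.002, 0.0]
wrist_force: [-1.6, -1.2, 0.9]
gripper_width: 0.0153
3.1738743060714287 [-0.09626514  0.36512737 -0.55770039]
```

```bash
python3 -m pendant '0 0 0 0 0 0 0.06;0 0 0 0 0 0 0.06;0 0 0 0 0 0 0.06;0 0 -0.03 0 0 0 0.06;0 0 -0.05 0 0 0 0.06';python3 -m pendant '0 0 -0.05 0 0 0 0.06;0 0 -0.04 0 0 0 0.06;0.03 0 0 0 0 0 0.06; 0 0 0 0 0 0 0.06' 
python3 - <<'E'
from h import *
f=robot.grab_frame("wrist");f["img"]=np.clip(f["img"].astype(float)**.6*9.2,0,255).astype(np.uint8);save(f,"w4.png")
print(robot.sense()["qpos"],robot.sense()["tcp_pos"])
E
```

```text
t: 7.15
tcp_pos: [0.4405, 0.2771, 0.1252]
ee_rot: [-0.013, 1.0, -0.005, -0.007]
wrist_force: [0.4, -0.5, 0.5]
gripper_width: 0.0517
t: 7.55
tcp_pos: [0.4152, 0.2794, 0.2271]
ee_rot: [-0.012, 1.0, -0.001, 0.0]
wrist_force: [0.3, 0.3, -0.4]
gripper_width: 0.0601
[ 0.42032726  0.03180675  1.6885975  -0.00344465  1.41784248 -1.17269715] [0.41776756 0.27987145 0.2281243 ]
```

View pics/w4.png

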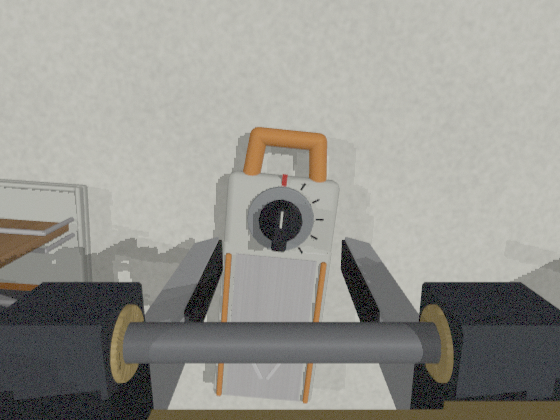

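The dial pointer at (282,220) lines up with the red mark at (284,180), and the stop torque was felt, so the dial is at zero. Next is the insert.

```bash
python3 -m pendant '-0.024 -0.045 0 0 0 0 0.05;-0.024 -0.045 0 0 0 0 0.05;-0.024 -0.045 0 0 0 0 0.05;-0.024 -0.045 0 0 0 0 0.05;-0.024 -0.045 0 0 0 0 0.05'; python3 -m pendant '0 0 0 0 0 0.149 0.05;0 0 0 0 0 0.149 0.05;0 0 0 0 0 0.149 0.05;0 0 0 0 0 0.149 0.05;0 0 0 0 0 0.149 0.05';python3 -m pendant '0 0 0 0 0 0.149 0.05;0 0 0 0 0 0.149 0.05;0 0 0 0 0 0.149 0.05;0 0 0 0 0 0.149 0.05;0 0 0 0 0 0.149 0.05'
cat >> h.py <<'E'
def go(xy,yaw):
    from scipy.spatial.transform import Rotation as R
    s=robot.sense();M=R.from_quat(s["ee_rot"]).as_matrix();p=s["tcp_pos"]
    tx=np.array([np.cos(yaw),np.sin(yaw),0]);z=np.array([0,0,-1.]);G=np.c_[tx,np.cross(z,tx),z]
    d=M.T@(np.array([xy[0],xy[1],p[2]])-p);r=R.from_matrix(M.T@G).as_rotvec()
    print("at",p.round(4),"yaw",round(np.arctan2(M[1,0],M[0,0]),4),"shift",d.round(4),"turn",r.round(4),"F",s["wrist_force"].round(1),"w",round(s["gripper_width"],4))
E
python3 - <<'E'
from h import *
go((.546,-.003),1.57)
E
```

```text
t: 8.1
tcp_pos: [0.5438, 0.0639, 0.2274]
ee_rot: [-0.018, 1.0, 0.0, 0.003]
wrist_force: [0.7, 0.7, 0.4]
gripper_width: 0.0496
t: 8.6
tcp_pos: [0.5493, 0.0533, 0.2218]
ee_rot: [0.353, 0.936, -0.0, 0.002]
wrist_force: [-0.3, 0.3, -0.2]
gripper_width: 0.0501
t: 9.1
tcp_pos: [0.5509, 0.0512, 0.2163]
ee_rot: [0.671, 0.742, -0.002, -0.0]
wrist_force: [-0.3, -0.5, 0.2]
gripper_width: 0.05
at [0.5509 0.0512 0.2163] yaw 1.6712 shift [-0.0534 -0.0103  0.0001] turn [-0.0024  0.0023  0.1012] F [-0.3 -0.5  0.2] w 0.05
```

```bash
python3 -m pendant '-0.03 -0.005 0 0 0 0.1 0.05;0 0 0 0 0 0 0.05'
python3 - <<'E'
from h import *
f=robot.grab_frame("wrist");save(f,"w5.png")
for r in robot.cut_out(f,"insert")[:2]:
    c=np.argwhere(r["region"])[:,::-1].astype(np.float32);print(r["p"],r["at"],len(c),c.min(0),c.max(0))
go((.546,-.003),1.57)
E
```

```text
t: 9.3
tcp_pos: [0.5496, 0.0201, 0.2142]
ee_rot: [0.709, 0.705, -0.002, -0.001]
wrist_force: [0.4, -0.7, -0.6]
gripper_width: 0.0502
0.56 [276.9, 218.1] 1446 [270. 158.] [285. 281.]
at [0.5494 0.0224 0.2143] yaw 1.5691 shift [-0.0254 -0.0033  0.    ] turn [-0.0043  0.0004 -0.0009] F [-0.6  0.5 -0.4] w 0.0498
```

View pics/w5.png

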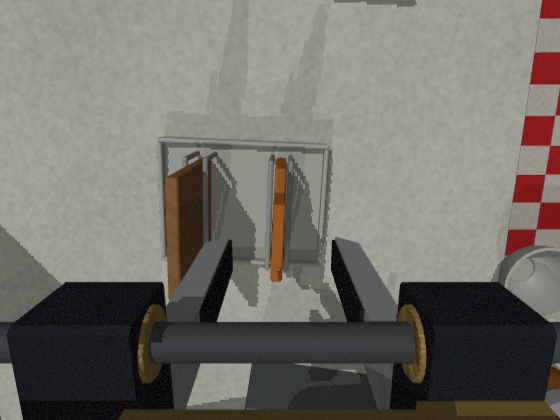

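The wrist view shows the insert seen edge-on at column ~278, rows 158–281. The board is clear of it at column ~185.

```bash
python3 - <<'E'
from h import *
f=robot.grab_frame("wrist");hsv=cv2.cvtColor(f["img"],cv2.COLOR_RGB2HSV)
m=(hsv[...,0]<16)&(hsv[...,1]>150)&(hsv[...,2]>60);m[:,:255]=0;m[:,310:]=0;m[300:]=0
for r in range(152,290,4):
    c=np.flatnonzero(m[r])
    if len(c):
        a,b=atz(f,(c[0]-.5,r),.13),atz(f,(c[-1]+.5,r),.13);s=atz(f,(c.mean(),r),.09)
        print(r,c[0],c[-1],"z.13",a[:2].round(4),b[0].round(4),"z.09",s[:2].round(4))
E
```

```text
164 277 285 z.13 [0.5458 0.0581] 0.5521 z.09 [0.5487 0.0528]
168 277 285 z.13 [0.5458 0.0553] 0.5521 z.09 [0.5487 0.0495]
172 276 285 z.13 [0.545  0.0524] 0.5521 z.09 [0.5483 0.0463]
176 276 285 z.13 [0.545  0.0496] 0.5521 z.09 [0.5483 0.043 ]
180 276 285 z.13 [0.545  0.0467] 0.5521 z.09 [0.5483 0.0397]
184 275 285 z.13 [0.5443 0.0439] 0.5521 z.09 [0.5479 0.0364]
188 275 285 z.13 [0.5443 0.041 ] 0.5521 z.09 [0.5479 0.0331]
192 275 285 z.13 [0.5443 0.0381] 0.5521 z.09 [0.5479 0.0297]
196 275 285 z.13 [0.5442 0.0351] 0.5521 z.09 [0.5479 0.0263]
200 275 284 z.13 [0.5442 0.0322] 0.5514 z.09 [0.5474 0.023 ]
204 274 284 z.13 [0.5435 0.0293] 0.5514 z.09 [0.547  0.0196]
208 274 284 z.13 [0.5435 0.0263] 0.5514 z.09 [0.547  0.0162]
212 273 285 z.13 [0.5427 0.0233] 0.5521 z.09 [0.547  0.0127]
216 273 284 z.13 [0.5427 0.0203] 0.5514 z.09 [0.5466 0.0093]
220 273 284 z.13 [0.5427 0.0173] 0.5514 z.09 [0.5465 0.0058]
224 273 284 z.13 [0.5426 0.0143] 0.5514 z.09 [0.5465 0.0023]
228 273 284 z.13 [0.5426 0.0112] 0.5514 z.09 [ 0.5465 -0.0012]
232 273 284 z.13 [0.5426 0.0082] 0.5514 z.09 [ 0.5465 -0.0047]
236 272 283 z.13 [0.5418 0.0051] 0.5506 z.09 [ 0.5456 -0.0083]
240 272 283 z.13 [0.5418 0.002 ] 0.5506 z.09 [ 0.5456 -0.0118]
244 272 283 z.13 [ 0.5418 -0.0011] 0.5506 z.09 [ 0.5456 -0.0154]
248 272 283 z.13 [ 0.5418 -0.0042] 0.5506 z.09 [ 0.5456 -0.019 ]
252 272 282 z.13 [ 0.5417 -0.0074] 0.5499 z.09 [ 0.5452 -0.0226]
256 271 282 z.13 [ 0.541  -0.0106] 0.5499 z.09 [ 0.5447 -0.0263]
260 271 282 z.13 [ 0.5409 -0.0137] 0.5499 z.09 [ 0.5447 -0.0299]
264 271 282 z.13 [ 0.5409 -0.0169] 0.5499 z.09 [ 0.5447 -0.0336]
268 271 282 z.13 [ 0.5409 -0.0201] 0.5499 z.09 [ 0.5446 -0.0373]
272 271 281 z.13 [ 0.5409 -0.0234] 0.5491 z.09 [ 0.5442 -0.0411]
276 271 281 z.13 [ 0.5408 -0.0266] 0.5491 z.09 [ 0.5442 -0.0448]
280 271 280 z.13 [ 0.5408 -0.0299] 0.5484 z.09 [ 0.5437 -0.0486]
```

```bash
python3 -m pendant '-0.024 -0.003 0 -0.004 0 0.047 0.04;0 0 0.04 0 0 0 0.04;0 0 0 0 0 0 0.04'; python3 -c "
from h import *
go((.5462,-.001),1.522)"
```

```text
t: 9.75
tcp_pos: [0.5475, 0.0003, 0.1741]
ee_rot: [0.723, 0.691, 0.001, 0.001]
wrist_force: [-1.5, -0.1, -1.3]
gripper_width: 0.04
at [5.475e-01 3.000e-04 1.741e-01] yaw 1.5261 shift [-0.0014 -0.0013 -0.    ] turn [ 0.002  -0.0004  0.0041] F [-1.5 -0.1 -1.3] w 0.04
```

```bash
python3 -m pendant '-0.001 -0.001 0.035 0 0 0 0.04;0 0 0.03 0 0 0 0.04;0 0 0.014 0 0 0 0.04;0 0 0.003 0 0 0 0.04'; python3 -c "
from h import *
go((.5462,-.001),1.522)"
```

```text
t: 10.15
tcp_pos: [0.5522, 0.0012, 0.0959]
ee_rot: [0.721, 0.693, 0.004, 0.004]
wrist_force: [-0.5, -0.0, 0.2]
gripper_width: 0.0402
at [0.5522 0.0012 0.0959] yaw 1.5313 shift [-0.0024 -0.0059 -0.0001] turn [ 0.0117 -0.0001  0.0093] F [-0.5 -0.   0.2] w 0.0402
```

```bash
python3 -m pendant '-0.002 -0.006 0.004 0.012 0 0.009 0.03;0 0 0 0 0 0 0.03;0 0 0 0 0 0 0.03'; python3 -c "
from h import *
go((.5462,-.001),1.522)"
```

```text
t: 10.45
tcp_pos: [0.5485, -0.0004, 0.0952]
ee_rot: [0.724, 0.69, 0.001, 0.002]
wrist_force: [-0.2, -0.1, -0.8]
gripper_width: 0.0301
at [ 5.485e-01 -4.000e-04  9.520e-02] yaw 1.523 shift [-0.0007 -0.0023 -0.    ] turn [0.004  0.0004 0.001 ] F [-0.2 -0.1 -0.8] w 0.0301
```

```bash
python3 -m pendant '0 -0.003 0.003 0.004 0 0 0.03;0 0 0 0 0 0 0.02;0 0 0 0 0 0 0.004;0 0 0 0 0 0 0.004;0 0 0 0 0 0 0.004' 8;python3 -m pendant '0 0 0 0 0 0 0.004' 25; python3 -c "
from h import *
go((.5462,-.001),1.522)"
```

```text
t: 10.95
tcp_pos: [0.5473, -0.0006, 0.0949]
ee_rot: [0.724, 0.69, 0.001, 0.002]
wrist_force: [-0.1, 0.2, -1.1]
gripper_width: 0.0091
t: 11.05
tcp_pos: [0.5472, -0.0006, 0.0948]
ee_rot: [0.724, 0.69, 0.001, 0.002]
wrist_force: [-0.2, 0.0, -0.2]
gripper_width: 0.0091
at [ 0.5472 -0.0006  0.0948] yaw 1.5228 shift [-0.0004 -0.001  -0.    ] turn [0.0047 0.0009 0.0008] F [-0.2  0.  -0.2] w 0.0091
```

```bash
python3 -m pendant '0 0 -0.02 0 0 0 0.004;0 0 -0.035 0 0 0 0.004;0 0 -0.04 0 0 0 0.004;0 0 -0.04 0 0 0 0.004;0 0 -0.02 0 0 0 0.004' 30; python3 -m pendant '0 0 0 0 0 0 0.004'; python3 - <<'E'
from h import *
go((.5757,-.21),1.41)
t=robot.grab_frame("top")
for l,z in [("insert",.23),("board",.125),("caddy",.078),("insert_green",.115),("insert_blue",.115)]:
    q=robot.cut_out(t,l)
    if q:
        P=np.array([atz(t,p,z)[:2] for p in np.argwhere(q[0]["region"])[:,::-1]]).astype(np.float32);print(l,q[0]["p"],P.mean(0),cv2.minAreaRect(P*1000))
E
```

```text
t: 11.55
tcp_pos: [0.5442, -0.0001, 0.2487]
ee_rot: [0.724, 0.69, -0.001, -0.002]
wrist_force: [1.2, 0.3, -1.7]
gripper_width: 0.009
t: 11.65
tcp_pos: [0.5464, -0.0004, 0.2524]
ee_rot: [0.724, 0.69, 0.001, 0.001]
wrist_force: [0.4, -0.5, -0.9]
gripper_width: 0.0089
at [ 5.464e-01 -4.000e-04  2.524e-01] yaw 1.5224 shift [-2.08e-01  3.95e-02  2.00e-04] turn [ 3.500e-03 -1.000e-04  1.124e-01] F [ 0.4 -0.5 -0.9] w 0.0089
caddy 0.84 [ 0.57206273 -0.25566718] ((576.4841918945312, -258.40972900390625), (141.20582580566406, 159.84693908691406), 80.77848052978516)
insert_green 0.96 [ 0.5237039  -0.24872832] ((524.590087890625, -247.32525634765625), (101.481201171875, 16.778806686401367), 81.4913558959961)
insert_blue 0.75 [ 0.62759215 -0.26873478] ((629.581787109375, -265.0316162109375), (99.74957275390625, 25.12022590637207), 81.90586853027344)
```

```bash
python3 -m pendant '-0.03 0.007 0 0 0 0 0.004;-0.036 0.007 0 0 0 0 0.004;-0.036 0.007 0 0 0 0 0.004;-0.03 0.005 0 0 0 0.06 0.004;0 0 0 0 0 0.05 0.004'; python3 -m pendant '0 0 0 0 0 0 0.004'; python3 - <<'E'
from h import *
go((.5757,-.267),1.41)
f=robot.grab_frame("wrist");g=f["img"].copy();f["img"]=np.clip(g.astype(float)**.6*9.2,0,255).astype(np.uint8);save(f,"w6.png",None,1.4)
print(proj(f,(.5757,-.267,.078)),proj(f,(.5848,-.216,.078)))
E
```

```text
t: 12.45
tcp_pos: [0.5594, -0.1349, 0.2366]
ee_rot: [0.761, 0.649, -0.006, -0.009]
wrist_force: [0.3, 0.3, -0.0]
gripper_width: 0.0089
t: 12.55
tcp_pos: [0.5586, -0.1355, 0.2346]
ee_rot: [0.761, 0.648, -0.007, -0.011]
wrist_force: [-1.0, 0.1, -1.2]
gripper_width: 0.009
at [ 0.5586 -0.1355  0.2346] yaw 1.4112 shift [-0.1271  0.0378 -0.0015] turn [-0.0257 -0.0038  0.0012] F [-1.   0.1 -1.2] w 0.009
[323.76672794 319.68824526] [326.12888507 270.83761027]
```

View pics/w6.png

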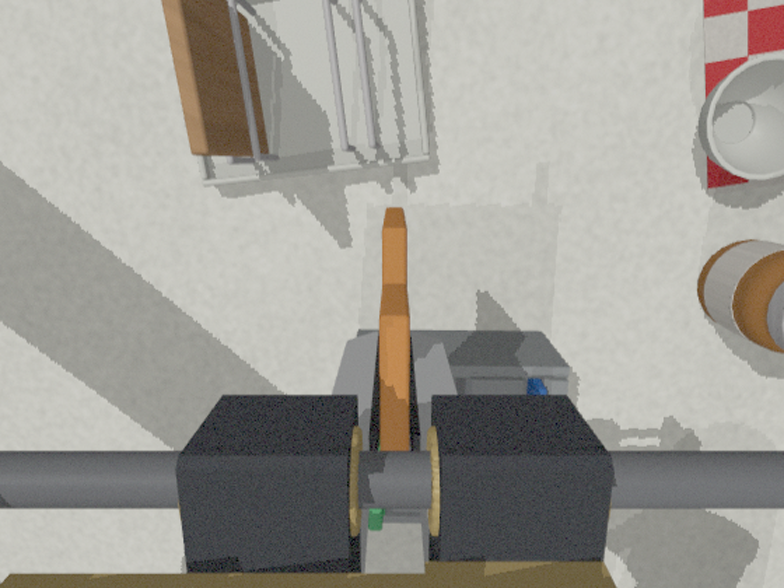

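The wrist view shows the insert held straight at column ~395 (of 784), with the caddy ahead and mostly hidden by the gripper, and the board undisturbed. I'll move over the slot and check.

```bash
python3 -m pendant '-0.035 0.01 0 -0.025 0 0 0.004;-0.04 0.012 0 0 0 0 0.004;-0.035 0.012 0 0 0 0 0.004;0 0 0 0 0 0 0.004;0 0 0 0 0 0 0.004'; python3 -c "
from h import *
go((.5765,-.2655),1.41)"
```

```text
t: 13.1
tcp_pos: [0.5744, -0.2474, 0.2292]
ee_rot: [0.757, 0.654, 0.001, -0.005]
wrist_force: [-0.2, 0.5, -0.7]
gripper_width: 0.0089
at [ 0.5744 -0.2474  0.2292] yaw 1.4248 shift [-0.0176  0.0047 -0.0002] turn [-0.0068 -0.0072  0.0148] F [-0.2  0.5 -0.7] w 0.0089
```

```bash
python3 -m pendant '-0.019 0.005 0 -0.007 -0.007 0.015 0.004;0 0 0.02 0 0 0 0.004;0 0 0.02 0 0 0 0.004;0 0 0.006 0 0 0 0.004;0 0 0 0 0 0 0.004'; python3 -m pendant '0 0 0 0 0 0 0.004'; python3 - <<'E'
from h import *
go((.5765,-.2655),1.41)
t=robot.grab_frame("top");s=robot.grab_frame("scene")
E=lambda i:np.clip(i.astype(float)**.6*9.2,0,255).astype(np.uint8)[:,:,::-1]
a=cv2.resize(E(t["img"])[140:245,385:485],(500,525),interpolation=2);b=cv2.resize(E(s["img"])[105:210,120:180+0],(300,525),interpolation=2)
b=cv2.resize(E(s["img"])[100:220,115:235],None,fx=4,fy=4,interpolation=2)[:525,:300]
b=cv2.resize(E(s["img"])[110:215,120:220],(500,525),interpolation=2)
cv2.imwrite("pics/c7.png",cv2.resize(np.hstack([a,b]),(800,420)))
E
```

```text
t: 13.6
tcp_pos: [0.5777, -0.2658, 0.1823]
ee_rot: [0.76, 0.65, -0.0, 0.002]
wrist_force: [0.5, 0.3, -1.1]
gripper_width: 0.0089
t: 13.7
tcp_pos: [0.5779, -0.2656, 0.1827]
ee_rot: [0.76, 0.65, -0.0, 0.002]
wrist_force: [0.6, 0.2, -1.0]
gripper_width: 0.0086
at [ 0.5779 -0.2656  0.1827] yaw 1.4157 shift [-0.0001 -0.0014 -0.    ] turn [0.0027 0.0025 0.0057] F [ 0.6  0.2 -1. ] w 0.0086
```

View pics/c7.png

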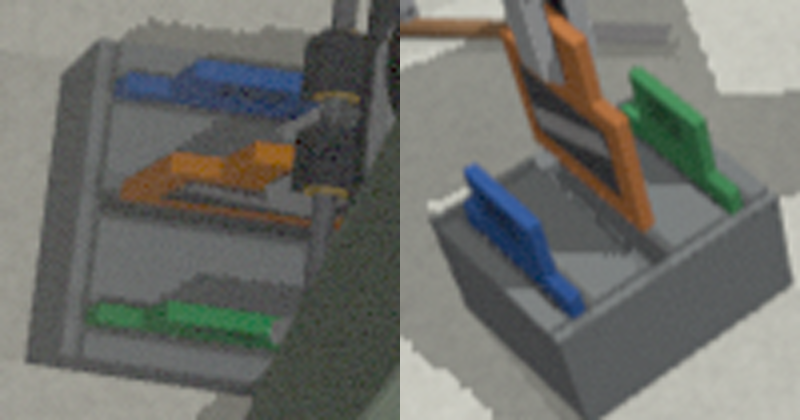

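```bash
python3 - <<'E'
from h import *
t=robot.grab_frame("top");s=robot.grab_frame("scene");yaw=1.413
L=np.array([np.cos(yaw),np.sin(yaw),0]);X=np.array([L[1],-L[0],0])
b=np.array([.5779,-.2656,.098]);c=np.array([.5765,-.2655,.078])
pt=lambda p:((proj(t,p)-[385,140])*4).round(0);ps=lambda p:((proj(s,p)-[120,110])*4+[400,0]).round(0)
for n,p in [("ins +y -x bottom",b+.05*L-.0045*X),("ins +y +x bottom",b+.05*L+.0045*X),("ins -y +x bottom",b-.05*L+.0045*X),("ins -y -x bot",b-.05*L-.0045*X)]+[(f"mouth {i} {j}",c+i*.056*L+j*X*.00975) for i in(1,-1) for j in(1,-1)]+[(f"corner {i} {j}",c+i*.062*L+j*X*.075) for i in(1,-1) for j in(1,-1)]: print(n,pt(p),ps(p))
f=robot.grab_frame("scene");f["img"]=np.clip(f["img"].astype(float)**.6*9.2,0,255).astype(np.uint8)
save(f,"s8.png",(120,110,220,215),5.7)
E
```

```text
ins +y -x bottom [112. 201.] [659. 228.]
ins +y +x bottom [114. 181.] [645. 237.]
ins -y +x bottom [336. 212.] [536. 143.]
ins -y -x bot [334. 232.] [549. 135.]
mouth 1 1 [ 91. 178.] [653. 271.]
mouth 1 -1 [ 86. 219.] [682. 252.]
mouth -1 1 [333. 212.] [532. 166.]
mouth -1 -1 [329. 253.] [560. 149.]
corner 1 1 [94. 40.] [561. 344.]
corner 1 -1 [ 56. 356.] [780. 196.]
corner -1 1 [361.  76.] [428. 220.]
corner -1 -1 [327. 395.] [645.  88.]
```

View pics/s8.png

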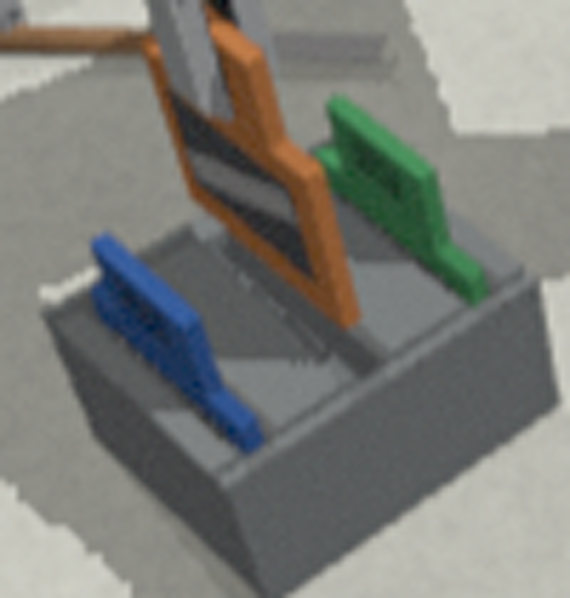

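The top and scene views put the insert over the middle slot within about 2–3 mm, which is inside the bevel's capture range. I'll lower it slowly while watching the force.

```bash
python3 -m pendant '0 -0.003 0.003 0.003 0.003 0.006 0.004;0 0 0.012 0 0 0 0.004;0 0 0.01 0 0 0 0.004;0 0 0 0 0 0 0.004'; python3 -c "
from h import *
go((.5765,-.265),1.41)"
```

```text
t: 14.35
tcp_pos: [0.5756, -0.266, 0.1575]
ee_rot: [0.762, 0.648, 0.001, 0.001]
wrist_force: [-0.3, 0.3, 0.2]
gripper_width: 0.0087
at [ 0.5756 -0.266   0.1575] yaw 1.4087 shift [0.0012 0.0008 0.    ] turn [ 0.0029  0.0007 -0.0013] F [-0.3  0.3  0.2] w 0.0087
```

Base ~0.073, so it is just inside the mouth with no contact.

```bash
python3 -m pendant '0.001 0 0.006 0.003 0 0 0.004;0 0 0.005 0 0 0 0.004;0 0 0.005 0 0 0 0.004;0 0 0 0 0 0 0.004'; python3 -c "
from h import *
go((.5765,-.265),1.41);print(robot.sense()['wrist_torque'])"
```

```text
t: 14.75
tcp_pos: [0.576, -0.2649, 0.1392]
ee_rot: [0.762, 0.648, -0.0, 0.0]
wrist_force: [0.0, -0.2, -1.7]
gripper_width: 0.0087
at [ 0.576  -0.2649  0.1392] yaw 1.4087 shift [ 0.      0.0005 -0.    ] turn [-0.0003  0.0004 -0.0013] F [ 0.  -0.2 -1.7] w 0.0087
[-0.05671723 -0.14135087 -0.00450925]
```

```bash
python3 -m pendant '0 0 0.01 0 0 0 0.004;0 0 0.01 0 0 0 0.004;0 0 0.006 0 0 0 0.004;0 0 0 0 0 0 0.004'; python3 -c "
from h import *
go((.5762,-.265),1.41);print(robot.sense()['wrist_torque'])"
```

```text
t: 15.15
tcp_pos: [0.576, -0.265, 0.1108]
ee_rot: [0.762, 0.648, -0.0, 0.0]
wrist_force: [0.9, -0.6, -0.5]
gripper_width: 0.0089
at [ 0.576  -0.265   0.1108] yaw 1.4088 shift [ 0.      0.0002 -0.    ] turn [-0.0003  0.0006 -0.0012] F [ 0.9 -0.6 -0.5] w 0.0089
[-0.15514693 -0.2529435   0.02644988]
```

```bash
python3 -m pendant '0 0 0.008 0 0 0 0.004;0 0 0.005 0 0 0 0.004;0 0 0 0 0 0 0.004'; python3 -m pendant '0 0 0.002 0 0 0 0.004;0 0 0 0 0 0 0.004';python3 -m pendant '0 0 0.003 0 0 0 0.004;0 0 0 0 0 0 0.004';python3 -m pendant '0 0 0.003 0 0 0 0.004;0 0 0 0 0 0 0.004'
```

```text
t: 15.45
tcp_pos: [0.576, -0.2651, 0.0967]
ee_rot: [0.762, 0.648, -0.0, 0.0]
wrist_force: [1.1, 0.4, -0.3]
gripper_width: 0.0085
t: 15.65
tcp_pos: [0.576, -0.2651, 0.0945]
ee_rot: [0.762, 0.648, -0.0, 0.0]
wrist_force: [0.6, 0.3, -0.2]
gripper_width: 0.009
t: 15.85
tcp_pos: [0.5768, -0.2656, 0.0933]
ee_rot: [0.762, 0.648, -0.0, 0.001]
wrist_force: [0.2, -0.0, -1.1]
gripper_width: 0.0089
t: 16.05
tcp_pos: [0.5777, -0.2662, 0.0935]
ee_rot: [0.762, 0.648, 0.0, 0.002]
wrist_force: [0.7, 0.7, -1.2]
gripper_width: 0.0088
```

```bash
python3 -m pendant '0 -0.001 0.005 0 0 0 0.004;0 0 0 0 0 0 0.004'; python3 -m pendant '0 0 0.006 0 0 0 0.004;0 0 0 0 0 0 0.004'
```

```text
t: 16.25
tcp_pos: [0.5778, -0.2666, 0.0934]
ee_rot: [0.762, 0.648, 0.001, 0.004]
wrist_force: [-1.1, 1.3, -1.3]
gripper_width: 0.009
t: 16.45
tcp_pos: [0.5779, -0.2667, 0.0932]
ee_rot: [0.762, 0.648, 0.0, 0.004]
wrist_force: [-1.6, -0.8, -1.7]
gripper_width: 0.0093
```

```bash
python3 -m pendant '0 0 0 0 0 0 0.014;0 0 0 0 0 0 0.02;0 0 0 0 0 0 0.028' 5; python3 -c "
from h import *
go((.576,-.265),1.41)
f=robot.grab_frame('scene');f['img']=np.clip(f['img'].astype(float)**.6*9.2,0,255).astype(np.uint8)
save(f,'s9.png',(120,110,220,215),5.7)"
```

```text
t: 16.75
tcp_pos: [0.5779, -0.2668, 0.0916]
ee_rot: [0.762, 0.648, 0.0, 0.004]
wrist_force: [-0.4, -0.4, -0.8]
gripper_width: 0.025
at [ 0.5779 -0.2668  0.0916] yaw 1.4096 shift [ 0.0014 -0.0022 -0.    ] turn [ 0.0062  0.0045 -0.0004] F [-0.4 -0.4 -0.8] w 0.025
```

View pics/s9.png

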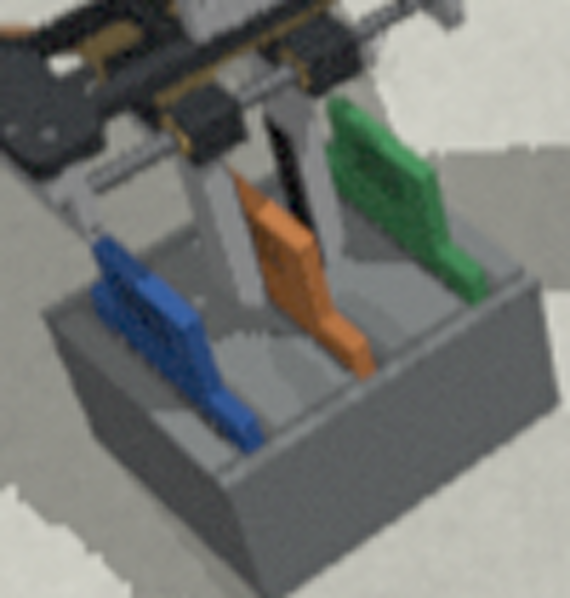

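The orange insert is seated at the same height as its neighbours and the fingers are open around the tab. I'll centre them and retreat straight up.

```bash
python3 -m pendant '0 -0.002 -0.002 0.006 0.004 0 0.034;0 0 -0.01 0 0 0 0.034;0 0 -0.02 0 0 0 0.034;0 0 -0.03 0 0 0 0.034;0 0 -0.04 0 0 0 0.034'; python3 -m pendant '0 0 -0.05 0 0 0 0.034;0 0 -0.04 0 0 0 0.034;0.05 0 0 0 0 0 0.034;0.05 0 0 0 0 0 0.034;0.05 0 0 0 0 0 0.034';python3 -m pendant '0.05 0 0 0 0 0 0.034;0.04 0 0 0 0 0 0.034;0 0 0 0 0 0 0.034'
python3 - <<'E'
from h import *
t=robot.grab_frame("top");s=robot.grab_frame("scene")
yaw=1.41;L=np.array([np.cos(yaw),np.sin(yaw),0])
for n,f in(("top",t),("scene",s)):
    h=cv2.cvtColor(f["img"],cv2.COLOR_RGB2HSV);m=(h[...,0]<16)&(h[...,1]>130)&(h[...,2]>50)
    p=proj(f,(.576,-.266,.11)).astype(int);q=np.argwhere(m[p[1]-40:p[1]+40,p[0]-40:p[0]+40])[:,::-1]+p-40
    print(n,len(q),"obs mean",q.mean(0),q.min(0),q.max(0),"pred",proj(f,(.576,-.266,.105)))
    for l in("insert_green","insert_blue","board","dial"):
        r=robot.boxes_of(f,l)[:1];print(l,[(x["p"],x["at"]) for x in r])
E=lambda i:np.clip(i.astype(float)**.6*9.2,0,255).astype(np.uint8)[:,:,::-1]
a=cv2.resize(E(t["img"])[130:290,110:480],(740,320),interpolation=2);b=cv2.resize(E(s["img"])[110:250,110:330],(407,259),interpolation=2)
c=cv2.resize(E(s["img"])[215:285,375:465],(333,259),interpolation=2)
cv2.imwrite("pics/end.png",np.vstack([a,np.hstack([b,c])]))
E
```

```text
t: 17.3
tcp_pos: [0.5708, -0.2635, 0.1879]
ee_rot: [0.762, 0.648, -0.003, -0.009]
wrist_force: [0.3, 0.0, -0.7]
gripper_width: 0.0337
t: 17.8
tcp_pos: [0.6005, -0.1222, 0.2955]
ee_rot: [0.766, 0.643, 0.001, 0.001]
wrist_force: [0.3, -0.8, -0.4]
gripper_width: 0.034
t: 18.1
tcp_pos: [0.6172, -0.0251, 0.2995]
ee_rot: [0.764, 0.645, 0.003, 0.002]
wrist_force: [0.5, -0.7, 0.3]
gripper_width: 0.0341
top 477 obs mean [441.81132075 190.92033543] [412 184] [468 199] pred [442.39943504 192.03998349]
insert_green [(0.7, [436.7, 223.5])]
insert_blue [(0.95, [446.7, 164.9])]
board []
dial [(0.76, [146.7, 266.5])]
scene 432 obs mean [163.99305556 150.09953704] [128 115] [185 175] pred [168.8274423  153.27823851]
insert_green []
insert_blue [(0.91, [148.9, 166.3])]
board [(0.62, [294.4, 184.3])]
dial [(0.91, [418.2, 254.0])]
```

```bash
python3 - <<'E'
from h import *
from scipy.spatial.transform import Rotation as R
f=robot.grab_frame("wrist");s=robot.sense()
def M(q,p):
    A=np.eye(4);A[:3,:3]=R.from_quat(q).as_matrix();A[:3,3]=p;return A
f=dict(f);f["world_from_camera"]=M([-.012,1,-.001,0],[.41777,.27987,.22812])@np.linalg.inv(M(s["ee_rot"],s["tcp_pos"]))@np.array(f["world_from_camera"])
im=cv2.imread("pics/w4.png");h=cv2.cvtColor(im,cv2.COLOR_BGR2HSV)
def line(m,off,z):
    q=np.argwhere(m)[:,::-1]+off;P=np.array([atz(f,p,z)[:2] for p in q]);v=cv2.fitLine(P.astype(np.float32)*1000,cv2.DIST_L2,0,.01,.01).ravel()
    a=np.arctan2(v[1],v[0])%np.pi;print(len(q),q.min(0),q.max(0),P.mean(0).round(4),"ang",round(float(a),3));return P.mean(0)
line(im[205:236,274:292].min(2)>140,(274,205),.078)
o=(h[...,0]<20)&(h[...,1]>120)
line(o[260:390,212:235],(212,260),.036);line(o[270:395,300:330],(300,270),.036)
r=((h[...,0]<6)|(h[...,0]>174))&(h[...,1]>120)
line(r[170:192,276:294],(276,170),.034)
E
```

```text
32 [280 212] [282 227] [0.4415 0.2798] ang 3.075
443 [213 260] [230 389] [0.5642 0.2199] ang 3.066
420 [304 270] [324 394] [0.5744 0.3198] ang 3.065
45 [282 175] [286 185] [0.4126 0.282 ] ang 3.045
```

```bash
python3 -c "
from station import robot
print(robot.hand_in())"
```

```text
the job is handed in; nothing more can be done
None
```

I turned the dial back to its zero stop, set the orange insert in the caddy's middle slot, let go and handed the job in at about 18 s. The hand-in gave no verdict.

- **Dial:** The wrist torque rose to about 0.5 N m at the stop. A picture taken after release puts the pointer within about 0.01 rad of the slicer's axis, so it is at zero.
- **Insert:** I lowered it at roughly 0.15 m/s or slower, and the wrist force stayed under 3 N. The arm stopped within about 1 mm of the expected floor height.
- **Placement:** The scene picture after release shows the insert upright and level with the green and blue ones. After the arm left, the top camera matched the expected position to about 1 pixel. The scene camera was about 5 pixels off, but that orange count probably took in something else, so I don't rely on it.
- **Other items:** The board and the green and blue inserts looked undisturbed in the pictures I viewed. In the last look the network found the blue insert in both views, but the board only in the scene view and the green insert only in the top view.
- **Not checked:** I had used up the 12 viewable pictures, so I did not view the final picture taken after the arm retreated.

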